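Feed a tube blank down the stop fixture with a fingertip push

ROBOT

A 6-joint arm with a two-finger parallel gripper is mounted at the origin on the work surface; the furniture and walls round the work are solid. World frame = base frame: x ahead of the robot, y to its left, z up, the work surface at z = 0. Lengths are in m, angles in rad, forces in N, time in s.
With the tool pointing down it reaches from about 0.3 to 0.775 m from the base axis. Payload 14.6 kg.
Tool frame: the origin (TCP) lies midway between the tips of the shut fingers; the grasp point (between the pads) lies 19 mm behind it (ctrl.tcp_to_grasp is the distance from the TCP to the grasp point, in m); x points along the fingers, y is the direction in which the jaws open and shut, and the axes are right-handed (so a half turn about x gives the same grasp; the last joint's range is limited). The gripper opens to 94 mm and grips with 3 to 60 N. Pads are 16 mm wide; open, the fingers measure 119 mm over their backs; the gripper's body (75 mm by 177 mm) begins 78 mm behind the grasp point.
Start: joints at [-1.313, 0.3, 1.521, -0, 1.321, -0.067], TCP at [0.176, -0.521, 0.18] pointing down, gripper open.
Joint ranges: [-3.03, 3.03], [-0.79, 2.21], [0.23, 2.52], [-1.04, 4.18], [0, 3.07], [-2.55, 2.55]. Speed limits (rad/s): [2.22, 2.22, 2.57, 3.14, 3.14, 3.14].

INTERFACE

Orientations are given as [roll, pitch, yaw] about the fixed x, y, z axes, in that order (R = Rz(yaw) Ry(pitch) Rx(roll)).
In Python, from station import ctrl gives the robot as it stands.
- The arm moves only by the tool jog_arm, never from a script. Its argument "rows" is one flat list of numbers, 7 for each row, row after row: the shift along the world's x, y, z in m, then the turn, a rotation vector about the world's x, y, z in degrees, then the closure, from 0 (fully open) to 1 (shut). A call has 1 to 8 rows; each row shifts and turns the commanded pose from where the row before left it; what a row does not reach is not made up. A row lasts 1/12 s, in which the tool goes at most 41.7 mm and 7.16 degrees, less where a joint would pass 70% of its speed; a pose out of reach is approached as far as the arm can. A call with a gripper value outside its range is refused whole. The fingers move at their own pace and stop on an object; "squeeze" is the grip in N (left out, the last holds). Time passes only in rows, so rows that do not move let the fingers close. It gives the time, the measured TCP pose, the force and the opening at its end, in the units of the state.
- ctrl.get_obs(): the state, without advancing time (a new reading comes with each control period).
- ctrl.camera(name): name is "scene" or "top" or "wrist"; returns (picture, depth): 400x640x3 uint8, red, green, blue; 400x640 float32, m along the optical axis (not along the pixel's ray), 0 where there is no reading.
- ctrl.camera_model(name): a dict with "K" (3x3 intrinsics, pixels), "extrinsics" (4x4, takes a point from camera to world coordinates). Camera axes: x right, y down, z forward; pixel columns grow to the right and rows downward; lengths in m; the calibration is good to about 2 mm. The wrist camera is an equidistant fisheye: a pixel r from the principal point sees the ray r / f radians off the axis. A picture is of the moment at which its call begins: read the wrist's pose just before it. camera_model takes no time and is no camera call; for the wrist camera it gives the pose at the moment of the call.
- ctrl.hand_in(): hands the job in, once; it reports no verdict.
The state is a dict: "time_s": time; "qpos": joint angles; "joint_vel": joint speeds; "tau": joint torques, N m; "ee_pos": TCP position; "eef_rot": TCP orientation; "force": force on the tool from outside, world axes, zero at the start; "moment": the same for the moment, N m; "grip_width": finger opening in m.
Only numpy, scipy, OpenCV 4.12 (cv2) and the standard library are available. Lean on these libraries where they do the work, as an engineer would, in place of code of your own. Each camera call takes 0.05 s, during which the arm holds its last target.

TASK

Push the short square tube on the blue-railed stop fixture down the lane between the two guide rails, until its front end rests up against the red stop, then move the hand away. Push only on the tube's rear end: do not pinch it, lift it or press down on it, and let neither the tube nor the hand touch either rail, because the rails are only tacked. Leave the long square tube, the welding magnet and the pliers alone.

Things in the scene. Friction and masses are not known exactly. Their poses are not given: they have to be found in the camera images.
- fixture: Stop fixture, fixed to the table: a dark steel base plate 260 x 116 x 6 mm. Origin on the table, on the lane's centre line. +x points down the lane towards the stop, +y to the left of that, +z up. The plate reaches from x = -110 to +150 mm; its top (the lane's floor) is at z = 6 mm. The stop's face is at x = +120 mm.
- rail_left: Left guide rail, blue angle section, fixed; its frame is the fixture's frame (same origin and axes). From x = -40 to +115 mm, top at z = 28 mm, its inner face at y = +34 mm (lane 68 mm wide in all), its foot reaches outwards to y = +52 mm. Must not be touched.
- rail_right: Right guide rail, the mirror image of the left one (inner face at y = -34 mm); its frame is the fixture's frame. Must not be touched.
- stop: Red stop block across the lane's end, fixed; its frame is the fixture's frame. Face towards the tube at x = +120 mm, 14 mm thick, 60 mm wide, top at z = 40 mm.
- tube: Short square steel tube, light grey, 40 x 40 mm across and 90 mm long, 3 mm wall, open ends, about 0.1 to 0.2 kg, loose. Lies on the fixture's plate in the mouth of the lane, 10 cm or a little more short of the stop, up to 4 mm off the centre line and a few degrees askew. Origin at the centre of its underside; its y axis runs along its length (ends at y = -45 and +45 mm), z up. +y at the start points roughly against the fixture's +x, so the rear end is the one at y = +45 mm.
- magnet_lamp: Work lamp, fixed, an obstacle: black base 120 mm wide, 30 mm high, with a grey gooseneck bent over to a black head. The head is 80 mm wide, 45 mm nearer the robot (-x) and 80 mm to the right (-y) of this origin, 430 to 500 mm above the table, at wrist height. Swing past it on the robot's side with the hand drawn in to about 0.36 m from the base axis.
- long_tube: Bystander: long square steel tube, light grey, 40 x 40 x 120 mm, on the table, not on the fixture. Origin at the centre of its underside, y along its length.
- magnet: Bystander: flat red welding magnet, 64 x 80 x 16 mm, on the table. Origin at the centre of its underside.
- pliers: Bystander: pliers with red handles, 58 x 174 x 16 mm, on the table. Origin at the centre of the underside.
Mind the look-alikes: they are no part of the job. What is shaped like the tube but black, green or yellow is not meant.

How it is judged:
By the outcome, as a careful person would: the job done as asked, in the order asked, and still so for the second after the job is handed in, with the robot touching nothing.
It also fails if it takes over 48 s, if anything falls off the work surface, if the arm or the gripper's body presses on something with over 40 N, if the wrist force passes 120 N, or if a joint passes its speed limit or range.

## Working session

There is one attempt and no reset: what is moved stays moved. The work goes in short steps, Python scripts to look and compute and a tool call to move; the robot and the scene stay as the last step left them, time stands still between calls to the robot, and variables do not carry over. Pictures are saved under pics/ and viewed, and the job is handed in when it is done.

Besides the shell and the picture viewer there is one more tool, called after ">>>" as name(argument=value, ...) on one line, values as JSON. jog_arm: Moves the arm, as the interface text tells. Its arguments: {"type":"object","properties":{"rows":{"type":"array"},"squeeze":{"type":"number"}},"required":["rows"]}

```bash
mkdir -p pics; ls
python3 - <<'E'
from station import ctrl
import cv2,numpy as np
o=ctrl.get_obs();print({k:np.round(v,3) for k,v in o.items()})
for n in("scene","top"):
    p,d=ctrl.camera(n);cv2.imwrite(f"pics/{n}0.png",p[:,:,::-1]);np.save(f"{n}_d.npy",d);np.save(f"{n}_p.npy",p)
    m=ctrl.camera_model(n);print(n,np.round(m["K"],1).tolist(),np.round(m["extrinsics"],3).tolist())
E
```

```text
pics
{'time_s': np.float64(0.0), 'qpos': array([-1.313,  0.3  ,  1.522,  0.   ,  1.321, -0.067]), 'joint_vel': array([ 0.001, -0.   , -0.002, -0.001,  0.   ,  0.   ]), 'tau': array([ 3.0000e-03, -5.3181e+01, -3.5274e+01,  7.1000e-02,  2.4000e-02,
       -0.0000e+00]), 'ee_pos': array([ 0.175, -0.521,  0.179]), 'eef_rot': array([-1.649,  1.57 ,  1.817]), 'force': array([ 0.692,  0.177, -0.233]), 'moment': array([-0.015,  0.04 , -0.021]), 'grip_width': np.float64(0.094)}
scene [[512.6, 0.0, 308.9], [0.0, 512.6, 197.7], [0.0, 0.0, 1.0]] [[-0.706, -0.39, 0.592, -0.44], [-0.708, 0.412, -0.573, 0.805], [-0.021, -0.823, -0.567, 0.849], [0.0, 0.0, 0.0, 1.0]]
top [[403.4, 0.0, 318.6], [0.0, 403.4, 206.0], [0.0, 0.0, 1.0]] [[0.009, -0.998, 0.061, 0.31], [-1.0, -0.008, 0.012, -0.006], [-0.011, -0.062, -0.998, 1.274], [0.0, 0.0, 0.0, 1.0]]
```

View pics/scene0.png

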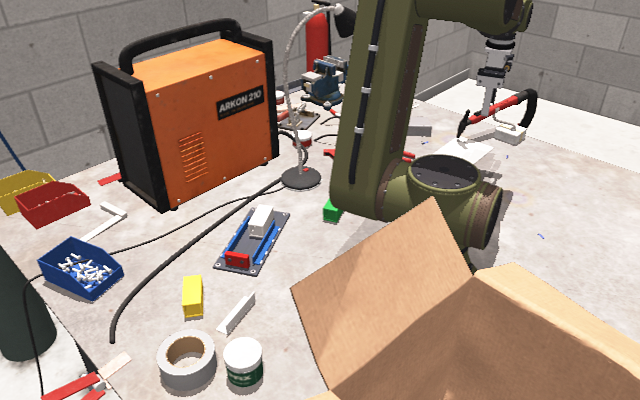

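View pics/top0.png

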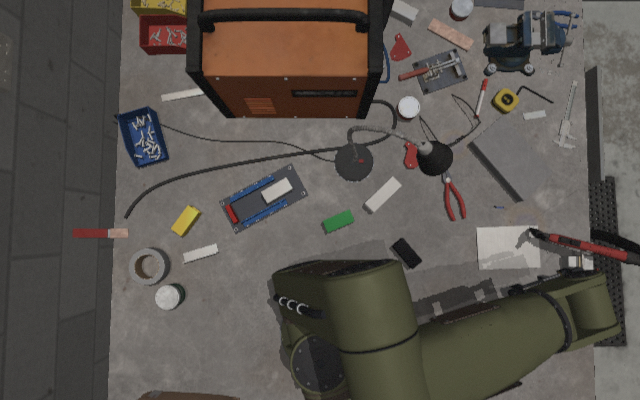

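Possible mistakes in the top view: long tube (382,194), green block (338,221), black block (406,252), yellow block (186,220), pale bars (200,253) and (182,95). The tube I want is the light grey one between the blue rails at (277,189), with the red stop at (232,213). Next I'll check it in a close crop and measure it.

```bash
cat > h.py <<'E'
import numpy as np,cv2
from station import ctrl
def ray(n,uv,z):
    m=ctrl.camera_model(n);K=m["K"];T=np.array(m["extrinsics"])
    uv=np.atleast_2d(np.array(uv,float))
    d=np.c_[(uv[:,0]-K[0][2])/K[0][0],(uv[:,1]-K[1][2])/K[1][1],np.ones(len(uv))]@T[:3,:3].T
    o=T[:3,3];return o+d*((z-o[2])/d[:,2])[:,None]
def cloud(n,dep):
    m=ctrl.camera_model(n);K=m["K"];T=np.array(m["extrinsics"])
    v,u=np.mgrid[:400,:640];P=np.stack([(u-K[0][2])/K[0][0]*dep,(v-K[1][2])/K[1][1]*dep,dep],-1)
    return P@T[:3,:3].T+T[:3,3]
E
python3 - <<'E'
from h import *
a=np.load("top_p.npy");b=np.load("scene_p.npy")
c=cv2.resize(a[155:240,210:330,::-1],None,fx=6,fy=6,interpolation=cv2.INTER_CUBIC);cv2.imwrite("pics/c1.png",c)
c=cv2.resize(b[195:285,205:300,::-1],None,fx=6,fy=6,interpolation=cv2.INTER_CUBIC);cv2.imwrite("pics/c2.png",c)
for n,p,box in(("top",a,(210,155,330,240)),("scene",b,(205,195,300,285))):
    d=np.load(n+"_d.npy");X=cloud(n,d);h=cv2.cvtColor(p,cv2.COLOR_RGB2HSV)
    M=np.zeros((400,640),bool);M[box[1]:box[3],box[0]:box[2]]=1
    for nm,mm in(("tube",(X[...,2]>.036)&(X[...,2]<.056)&(h[...,1]<60)&(h[...,2]>100)),("blue",(h[...,0]>100)&(h[...,0]<125)&(h[...,1]>120)),("red",((h[...,0]<8)|(h[...,0]>172))&(h[...,1]>150))):
        k=M&mm;P=X[k]
        print(n,nm,k.sum(),"mean",P.mean(0).round(4),"zpct",np.percentile(P[:,2],[5,50,95]).round(4))
        v,u=np.nonzero(k)
        r=cv2.minAreaRect(P[:,:2].astype(np.float32)*1000);print(r,cv2.boxPoints(r).round(1).tolist())
E
```

```text
top tube 379 mean [0.4328 0.1382 0.0458] zpct [0.042  0.0459 0.0498]
((432.6830139160156, 138.1460723876953), (40.117103576660156, 89.1599349975586), 30.63314437866211) [[392.70001220703125, 166.3000030517578], [438.1000061035156, 89.5999984741211], [472.70001220703125, 110.0], [427.20001220703125, 186.6999969482422]]
top blue 528 mean [0.3995 0.1968 0.0215] zpct [0.0059 0.011  0.0296]
((350.728759765625, 150.7486114501953), (275.25140380859375, 171.52574157714844), 43.45840072631836) [[191.8000030517578, 118.30000305175781], [309.79998779296875, -6.199999809265137], [509.6000061035156, 183.1999969482422], [391.6000061035156, 307.70001220703125]]
top red 108 mean [0.3598 0.276  0.0361] zpct [0.0184 0.0388 0.0433]
((359.37384033203125, 277.3160705566406), (57.68403244018555, 14.076001167297363), 28.795001983642578) [[330.70001220703125, 269.6000061035156], [337.5, 257.29998779296875], [388.0, 285.0], [381.29998779296875, 297.3999938964844]]
scene tube 357 mean [0.4334 0.1401 0.0457] zpct [0.0392 0.0461 0.0495]
((436.14642333984375, 138.29022216796875), (42.86585235595703, 94.18283081054688), 31.906850814819336) [[393.1000061035156, 166.89999389648438], [442.79998779296875, 87.0], [479.20001220703125, 109.5999984741211], [429.5, 189.60000610351562]]
scene blue 654 mean [0.3922 0.1966 0.0173] zpct [0.0072 0.0125 0.0288]
((81.17913818359375, 468.6640625), (148.77752685546875, 1232.0250244140625), 50.25397491455078) [[-440.0, 805.2999877929688], [507.29998779296875, 17.600000381469727], [602.4000244140625, 132.0], [-344.8999938964844, 919.7000122070312]]
scene red 300 mean [0.3531 0.2836 0.0338] zpct [0.0095 0.032  0.0418]
((-21.5205078125, 514.6788330078125), (55.39111328125, 1017.5726318359375), 58.33533477783203) [[-469.1000061035156, 758.2000122070312], [397.0, 224.0], [426.1000061035156, 271.20001220703125], [-440.0, 805.2999877929688]]
```

View pics/c1.png

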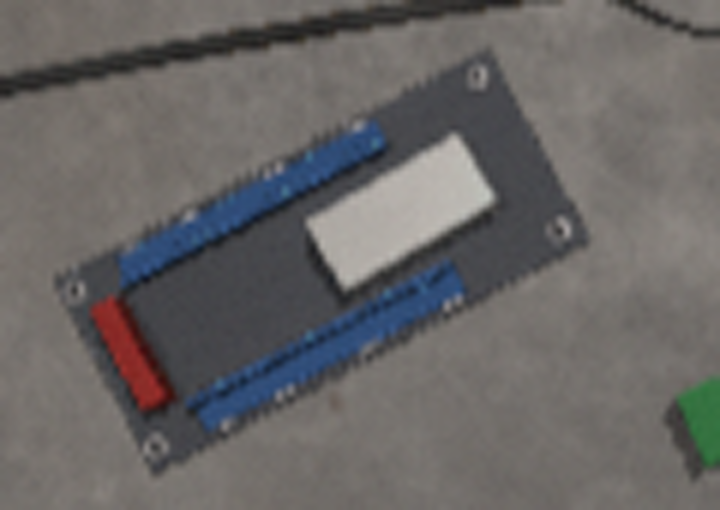

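View pics/c2.png

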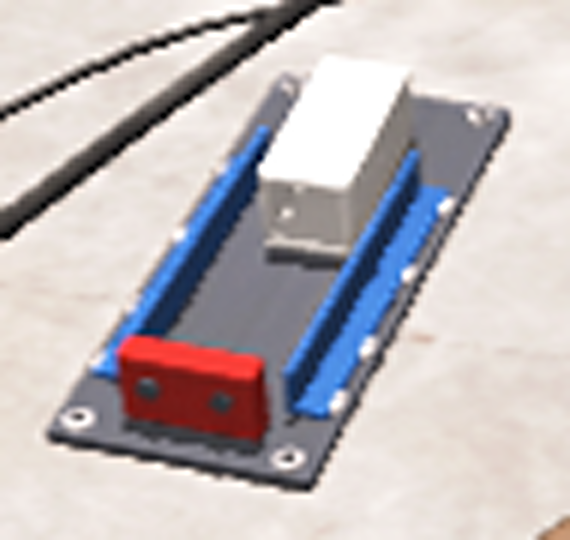

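The crops show the light grey tube in the mouth of the blue rails. In the top crop its front edge is around (325,255) and its rear edge around (475,165), with the red stop at (132,352). Next I need precise geometry for the fixture and the tube.

```bash
cat >> h.py <<'E'
def sub(c,s=6,u0=210,v0=155): return (np.array(c,float)+.5)/s-.5+np.array([u0,v0])
def rect(mask,z,n="top",off=(210,155),s=6):
    cs,_=cv2.findContours(mask.astype(np.uint8),cv2.RETR_EXTERNAL,cv2.CHAIN_APPROX_NONE)
    c=max(cs,key=cv2.contourArea)[:,0,:]
    P=ray(n,sub(c,s,*off),z)[:,:2]*1000
    r=cv2.minAreaRect(P.astype(np.float32));return r,P
def axis(r):
    b=cv2.boxPoints(r);e=[b[1]-b[0],b[2]-b[1]];e=max(e,key=np.linalg.norm);e=e/np.linalg.norm(e)
    return e if e[1]>0 else -e
def measure(a):
    c=cv2.resize(a[155:240,210:330],None,fx=6,fy=6,interpolation=cv2.INTER_CUBIC);h=cv2.cvtColor(c,cv2.COLOR_RGB2HSV)
    H,S,V=[h[...,i].astype(int) for i in range(3)]
    k=np.ones((5,5),np.uint8)
    red=((H<8)|(H>172))&(S>130)&(V>70);blue=(H>100)&(H<125)&(S>120)
    tube=(S<45)&(V>150);tube=cv2.morphologyEx(tube.astype(np.uint8),cv2.MORPH_OPEN,np.ones((15,15),np.uint8))
    out={}
    for nm,m,z in(("tube",tube,.046),("red",red,.04)):
        r,P=rect(m,z);out[nm]=(r,P);e=axis(r);print(nm,np.round(r[0],1),np.round(r[1],1),"axis",e.round(4),"deg",np.degrees(np.arctan2(e[1],e[0])).round(2))
    return out,c,h
E
python3 - <<'E'
from h import *
a=np.load("top_p.npy")
o,c,h=measure(a)
cor=[(490,48),(588,242),(152,473),(57,277)]
P=ray("top",sub(cor),.006)[:,:2]*1000;print(P.round(1))
for i in range(4):
    e=P[(i+1)%4]-P[i];print(np.linalg.norm(e).round(1),np.degrees(np.arctan2(e[1],e[0])).round(2))
H,S,V=[h[...,i].astype(int) for i in range(3)]
B=((H>100)&(H<125)&(S>120)).astype(np.uint8)
n,l,st,ce=cv2.connectedComponentsWithStats(B)
for i in range(1,n):
    if st[i,4]>1000:
        r,Q=rect(l==i,.028);print("rail",st[i],np.round(r[0],1),np.round(r[1],1),axis(r),np.degrees(np.arctan2(axis(r)[1],axis(r)[0])))
# floor plate mask: cloud and darkness
pl=((V<105)&(H>100)&(H<135)&(S>25)).astype(np.uint8)
cv2.imwrite("pics/pl.png",pl*255)
E
```

```text
tube [434.3 138.1] [39.5 89.1] axis [-0.5115  0.8593] deg 120.76
red [360.6 276.8] [60.4 16.8] axis [0.8689 0.495 ] deg 29.67
[[525.3  96.7]
 [422.7  43.8]
 [299.4 271. ]
 [402.  323.4]]
115.4 -152.69
258.5 118.49
115.2 27.07
258.0 -61.46
rail [ 119  124  266  163 8589] [438.7 218.7] [ 17.3 154.9] [-0.4831435  0.8755411] 118.89091
rail [  188   263   276   167 10177] [365.8 177.5] [ 19.7 153.9] [-0.4829586   0.87564313] 118.87881
```

View pics/pl.png

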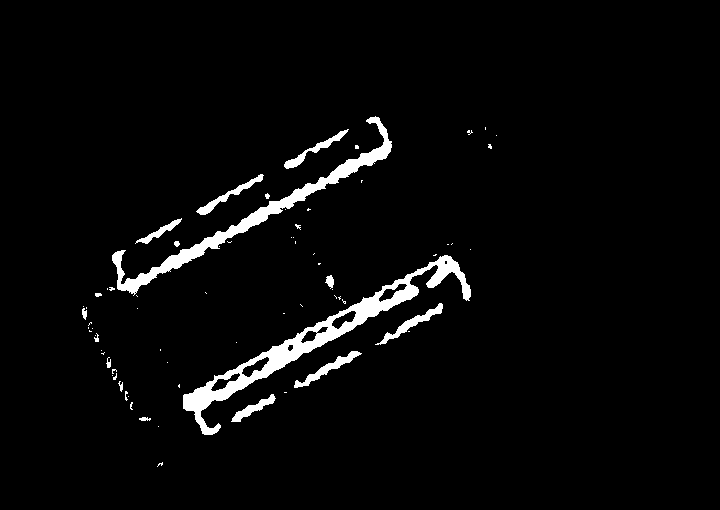

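Run:
```python
from h import *
from scipy.spatial.transform import Rotation as R
o=ctrl.get_obs();print(R.from_euler('xyz',o['eef_rot']).as_matrix().round(3))
d=np.load("top_d.npy");X=cloud("top",d)
for (u,v) in((353,162),(435,158),(425,148),(445,165),(400,140),(375,130)):print(u,v,X[v,u].round(3))
k=np.zeros((400,640),bool);k[120:190,335:470]=1
q=X[k&(X[...,2]>.3)&(X[...,2]<.7)];print(q.min(0).round(3),q.max(0).round(3))
# arc path deltas
r=.36
for th in np.arange(-70,20,5):print(th,np.round([r*np.cos(np.radians(th)),r*np.sin(np.radians(th))],3),np.round([r*np.cos(np.radians(th+5))-r*np.cos(np.radians(th)),r*np.sin(np.radians(th+5))-r*np.sin(np.radians(th))],4))
```

```text
[[-0.     0.319 -0.948]
 [ 0.001 -0.948 -0.319]
 [-1.    -0.001 -0.   ]]
353 162 [ 0.523 -0.097  0.039]
435 158 [ 0.453 -0.222  0.497]
425 148 [ 0.469 -0.199  0.513]
445 165 [ 0.442 -0.247  0.478]
400 140 [ 0.601 -0.249  0.001]
375 130 [ 0.511 -0.108  0.482]
[ 0.423 -0.264  0.3  ] [ 0.538 -0.059  0.516]
-70 [ 0.123 -0.338] [0.029 0.012]
-65 [ 0.152 -0.326] [0.0279 0.0145]
-60 [ 0.18  -0.312] [0.0265 0.0169]
-55 [ 0.206 -0.295] [0.0249 0.0191]
-50 [ 0.231 -0.276] [0.0232 0.0212]
-45 [ 0.255 -0.255] [0.0212 0.0232]
-40 [ 0.276 -0.231] [0.0191 0.0249]
-35 [ 0.295 -0.206] [0.0169 0.0265]
-30 [ 0.312 -0.18 ] [0.0145 0.0279]
-25 [ 0.326 -0.152] [0.012 0.029]
-20 [ 0.338 -0.123] [0.0094 0.03  ]
-15 [ 0.348 -0.093] [0.0068 0.0307]
-10 [ 0.355 -0.063] [0.0041 0.0311]
-5 [ 0.359 -0.031] [0.0014 0.0314]
0 [0.36 0.  ] [-0.0014  0.0314]
5 [0.359 0.031] [-0.0041  0.0311]
10 [0.355 0.063] [-0.0068  0.0307]
15 [0.348 0.093] [-0.0094  0.03  ]
```

>>> jog_arm(rows=[-0.012, 0.036, 0, 0, 0, 0, 0.78, -0.012, 0.036, 0, 0, 0, 0, 0.78, -0.012, 0.036, 0, 0, 0, 0, 0.78, -0.012, 0.036, 0, 0, 0, 0, 0.78, -0.012, 0.036, 0, 0, 0, 0, 0.78, 0.029, 0.011, 0, 0, 0, 5, 0.78, 0.028, 0.014, 0, 0, 0, 5, 0.78, 0.027, 0.016, 0, 0, 0, 5, 0.78], squeeze=10)

```text
time_s: 0.77
ee_pos: [0.2001, -0.2996, 0.1804]
eef_rot: [1.478, 1.57, -1.074]
force: [0.3, -0.8, 0.5]
grip_width: 0.0441
```

>>> jog_arm(rows=[0.025, 0.019, 0, 0, 0, 5, 0.78, 0.023, 0.021, 0, 0, 0, 5, 0.78, 0.021, 0.023, 0, 0, 0, 5, 0.78, 0.019, 0.025, 0, 0, 0, 5, 0.78, 0.017, 0.0265, 0, 0, 0, 5, 0.78, 0.0145, 0.028, 0, 0, 0, 5, 0.78, 0.012, 0.029, 0, 0, 0, 5, 0.78, 0.009, 0.03, 0, 0, 0, 5, 0.78])

```text
time_s: 1.43
ee_pos: [0.3404, -0.0973, 0.18]
eef_rot: [-1.644, 1.571, 2.787]
force: [0.3, -0.2, -0.6]
grip_width: 0.0209
```

>>> jog_arm(rows=[0.007, 0.031, 0, 0, 0, 5, 0.78, 0.004, 0.031, 0, 0, 0, 5, 0.78, 0.0015, 0.0315, 0, 0, 0, 5, 0.78, -0.001, 0.0315, 0, 0, 0, 5, 0.78, -0.002, 0.031, 0, 0, 0, 5, 0.78, 0.03, 0.01, 0, 0, 0, 5, 0.78, 0.03, 0.005, 0, 0, 0, 5, 0.78, 0.03, 0, 0, 0, 0, 5, 0.78])

```text
time_s: 2.1
ee_pos: [0.4405, 0.0737, 0.18]
eef_rot: [1.604, 1.57, 0.452]
force: [-0.3, 0.3, 1.2]
grip_width: 0.0208
```

>>> jog_arm(rows=[0.025, 0, 0, 0, 0, 5.1, 0.78, 0, 0, 0, 0, 0, 0, 0.78, 0, 0, 0, 0, 0, 0, 0.78])

```text
time_s: 2.35
ee_pos: [0.4646, 0.0722, 0.1792]
eef_rot: [-2.005, 1.569, -3.076]
force: [-0.9, -0.1, -0.4]
grip_width: 0.0206
```

```bash
cat >> h.py <<'E'
from scipy.spatial.transform import Rotation as R
A=np.radians(118.7);U=np.array([np.cos(A),np.sin(A)]);W=np.array([-U[1],U[0]]);O=np.array([421.95,166.2])
def fx(p): p=np.atleast_2d(p)[:,:2]-O;return np.c_[p@U,p@W].round(1)
def st():
    o=ctrl.get_obs();M=R.from_euler('xyz',o['eef_rot']).as_matrix()
    print("t",o['time_s'],"ee",o['ee_pos'].round(4),"fix",fx(o['ee_pos'][:2]*1000),"F",o['force'].round(1),"F.u",(o['force'][:2]@U).round(1),"ytool deg",np.degrees(np.arctan2(M[1,1],M[0,1])).round(2),"toolx",M[:,0].round(3),"w",round(float(o['grip_width']),4))
E
python3 - <<'E'
from h import *
st()
for n in("scene","top","wrist"):
    p,d=ctrl.camera(n);cv2.imwrite(f"pics/{n}1.png",p[:,:,::-1]);np.save(n+"1_p.npy",p);np.save(n+"1_d.npy",d)
E
```

```text
t 2.35 ee [0.4646 0.0722 0.1792] fix [[-102.9    7.8]] F [-0.9 -0.1 -0.4] F.u 0.4 ytool deg 28.66 toolx [-0.002 -0.    -1.   ] w 0.0206
```

View pics/scene1.png

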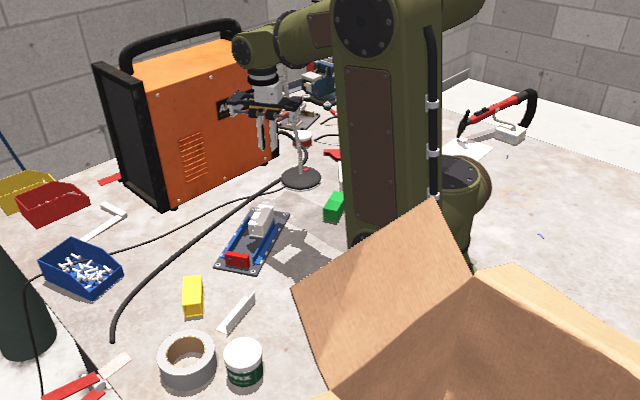

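View pics/wrist1.png

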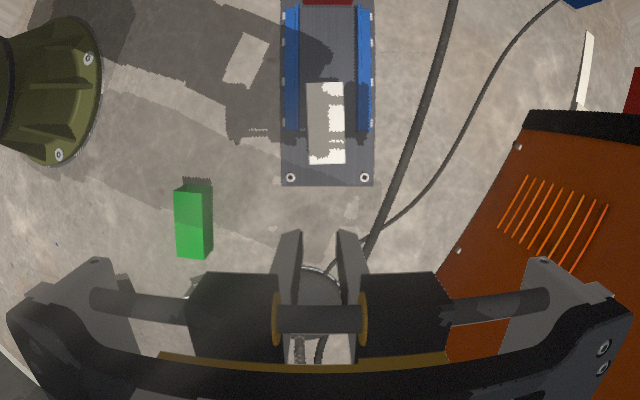

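View pics/top1.png

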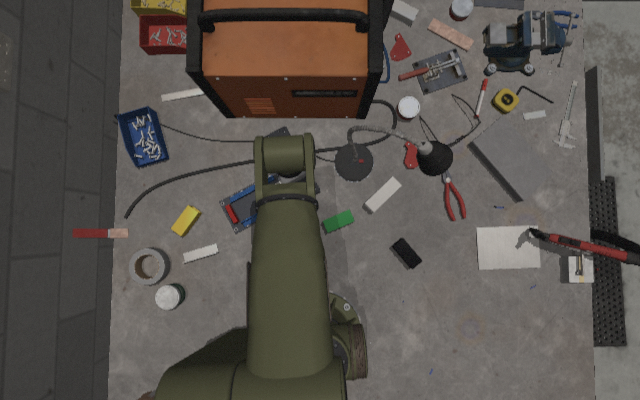

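The scene view (hand near (265,130)) and wrist view (fingers at 287–348 px, tube at 326 px) agree: the fingers sit behind the tube's rear end. I'll lower them there to z = 34 mm. That is above the rail tops at 28 mm and below the tube's top at 46 mm.

>>> jog_arm(rows=[0.0015, 0.001, -0.036, 0, 0, 0, 0.78, 0.0015, 0.001, -0.036, 0, 0, 0, 0.78, 0.0015, 0.001, -0.036, 0, 0, 0, 0.78, 0.0015, 0.0005, -0.03, 0, 0, 0, 0.78, 0, 0, -0.008, 0, 0, 0, 0.78, 0, 0, 0, 0, 0, 0, 0.78, 0, 0, 0, 0, 0, 0, 0.78])

```text
time_s: 3.08
ee_pos: [0.4709, 0.0758, 0.0355]
eef_rot: [1.152, 1.57, 0.082]
force: [0.1, -0.1, 1.4]
grip_width: 0.0208
```

Run:
```python
from h import *
st()
for n in("scene","wrist"):
    p,d=ctrl.camera(n);cv2.imwrite(f"pics/{n}2.png",p[:,:,::-1]);np.save(n+"2_p.npy",p)
    if n=="scene":cv2.imwrite("pics/s2c.png",cv2.resize(p[130:285,200:320,::-1],None,fx=3.8,fy=3.8,interpolation=cv2.INTER_CUBIC))
```

```text
t 3.0833 ee [0.4709 0.0758 0.0355] fix [[-102.8    0.4]] F [ 0.1 -0.1  1.4] F.u -0.2 ytool deg 28.69 toolx [ 0.001  0.    -1.   ] w 0.0208
```

View pics/s2c.png

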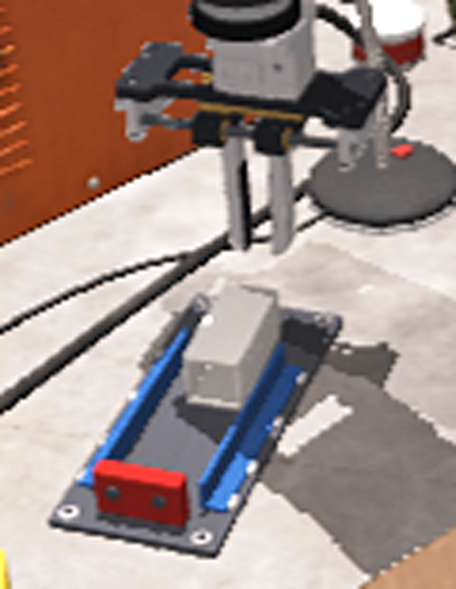

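View pics/wrist2.png

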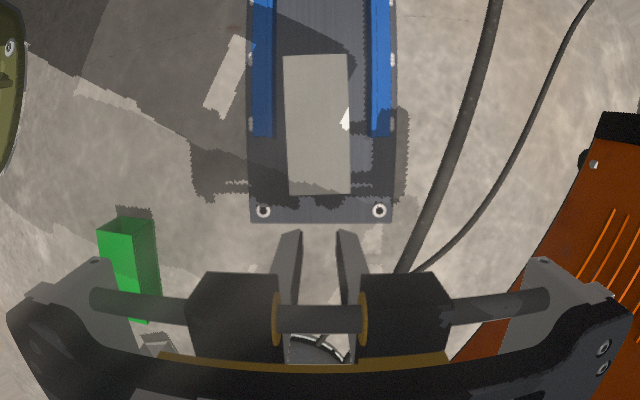

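```bash
cat >> h.py <<'E'
def proj(n,P):
    m=ctrl.camera_model(n);T=np.linalg.inv(m["extrinsics"]);K=m["K"];p=T[:3,:3]@np.array(P)+T[:3,3]
    if n=="wrist":
        r=np.hypot(p[0],p[1]);t=np.arctan2(r,p[2]);return (K[0][2]+K[0][0]*t*p[0]/r,K[1][2]+K[1][1]*t*p[1]/r)
    return K[0][0]*p[0]/p[2]+K[0][2],K[1][1]*p[1]/p[2]+K[1][2]
def w(x,y,z): return np.r_[(O+x*U+y*W)/1000,z]
E
python3 - <<'E'
from h import *
o=ctrl.get_obs()
a,b=proj("scene",o['ee_pos']);print("tcp crop",(a-200)*3.8,(b-130)*3.8);print("wrist",proj("wrist",o['ee_pos']))
for q in((-110,58,.006),(-110,-58,.006),(-75.6,21,.046),(-40,34,.028),(-40,-34,.028)):
    a,b=proj("scene",w(*q));print(q,"crop",round((a-200)*3.8),round((b-130)*3.8),"wrist",np.round(proj("wrist",w(*q))))
# wrist tube measurement
p=np.load("wrist2_p.npy")
E
```

```text
tcp crop 263.53455804437573 275.36787237764156
wrist (np.float64(318.0428140712775), np.float64(226.89969783320404))
(-110, 58, 0.006) crop 344 315 wrist [247. 222.]
(-110, -58, 0.006) crop 196 292 wrist [389. 222.]
(-75.6, 21, 0.046) crop 277 290 wrist [286. 192.]
(-40, 34, 0.028) crop 279 342 wrist [269. 136.]
(-40, -34, 0.028) crop 189 327 wrist [367. 136.]
```

Run:
```python
from h import *
p,d=ctrl.camera("scene");X=cloud("scene",d)
k=np.zeros((400,640),bool);k[160:202,255:282]=1
for v in range(184,204,1):
    print(v,[ (u,)+tuple((X[v,u]*1000).round().astype(int))+tuple(fx(X[v,u]*1000)[0]) for u in (261,262,272,274)])
```

```text
184 [(261, np.int64(482), np.int64(91), np.int64(100), np.float64(-94.4), np.float64(-16.5)), (262, np.int64(479), np.int64(90), np.int64(100), np.float64(-94.6), np.float64(-13.7)), (272, np.int64(455), np.int64(75), np.int64(104), np.float64(-95.5), np.float64(14.8)), (274, np.int64(451), np.int64(72), np.int64(104), np.float64(-96.9), np.float64(20.0))]
185 [(261, np.int64(483), np.int64(90), np.int64(96), np.float64(-95.8), np.float64(-17.4)), (262, np.int64(477), np.int64(92), np.int64(99), np.float64(-91.8), np.float64(-12.7)), (272, np.int64(456), np.int64(74), np.int64(100), np.float64(-97.3), np.float64(13.9)), (274, np.int64(451), np.int64(72), np.int64(101), np.float64(-96.7), np.float64(19.9))]
186 [(261, np.int64(482), np.int64(91), np.int64(93), np.float64(-94.7), np.float64(-17.1)), (262, np.int64(478), np.int64(91), np.int64(95), np.float64(-92.4), np.float64(-13.2)), (272, np.int64(458), np.int64(73), np.int64(96), np.float64(-98.5), np.float64(13.2)), (274, np.int64(451), np.int64(72), np.int64(98), np.float64(-96.9), np.float64(19.6))]
187 [(261, np.int64(481), np.
[... 5326 characters left out ...]
nt64(532), np.int64(58), np.int64(-1), np.float64(-147.8), np.float64(-44.7)), (262, np.int64(529), np.int64(57), np.int64(0), np.float64(-147.4), np.float64(-41.4)), (272, np.int64(510), np.int64(35), np.int64(-2), np.float64(-157.8), np.float64(-14.5)), (274, np.int64(507), np.int64(30), np.int64(-3), np.float64(-160.4), np.float64(-9.4))]
203 [(261, np.int64(526), np.int64(63), np.int64(1), np.float64(-140.5), np.float64(-41.8)), (262, np.int64(527), np.int64(59), np.int64(-1), np.float64(-145.0), np.float64(-40.6)), (272, np.int64(504), np.int64(40), np.int64(0), np.float64(-149.9), np.float64(-11.6)), (274, np.int64(499), np.int64(37), np.int64(1), np.float64(-150.0), np.float64(-5.4))]
```

Run:
```python
from h import *
p,d=ctrl.camera("scene");cv2.imwrite("pics/z.png",cv2.resize(p[165:225,240:300,::-1],None,fx=9,fy=9,interpolation=cv2.INTER_NEAREST))
st()
p,d=ctrl.camera("wrist");cv2.imwrite("pics/zw.png",cv2.resize(p[180:290,250:390,::-1],None,fx=5,fy=5,interpolation=cv2.INTER_NEAREST))
for v in range(220,262,4):print(v,d[v,[285,293,297,345,350]].round(3))
m=ctrl.camera_model("wrist");print(m["K"][0],np.array(m["extrinsics"]).round(3).tolist())
```

```text
t 3.2833 ee [0.4714 0.0758 0.0357] fix [[-103.    0.]] F [-0.3  0.8 -0.8] F.u 0.8 ytool deg 28.7 toolx [ 0.003  0.    -1.   ] w 0.0206
220 [0.247 0.246 0.247 0.246 0.248]
224 [0.253 0.254 0.255 0.254 0.255]
228 [0.255 0.255 0.256 0.255 0.254]
232 [0.257 0.184 0.186 0.185 0.185]
236 [0.177 0.177 0.177 0.177 0.177]
240 [0.171 0.171 0.172 0.172 0.171]
244 [0.166 0.167 0.167 0.167 0.167]
248 [0.162 0.161 0.163 0.16  0.16 ]
252 [0.156 0.156 0.161 0.157 0.157]
256 [0.151 0.151 0.154 0.152 0.151]
260 [0.147 0.148 0.15  0.146 0.148]
[309.70691629   0.         318.9500923 ] [[0.877, 0.463, 0.126, 0.436], [0.48, -0.847, -0.227, 0.141], [0.002, 0.26, -0.966, 0.241], [0.0, 0.0, 0.0, 1.0]]
```

View pics/z.png

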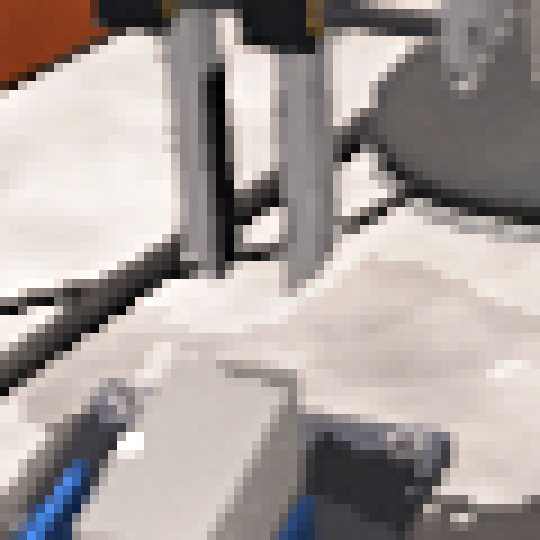

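View pics/zw.png

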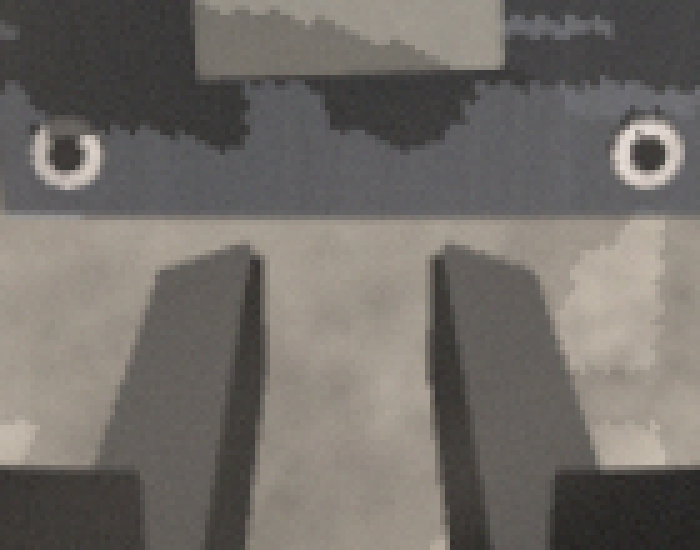

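```bash
cat >> h.py <<'E'
def wpt(u,v,dep):
    m=ctrl.camera_model("wrist");K=m["K"];T=np.array(m["extrinsics"])
    a=(u-K[0][2])/K[0][0];b=(v-K[1][2])/K[1][1];t=np.hypot(a,b);s=np.tan(t)/t*dep if t>1e-6 else dep
    return T[:3,:3]@np.array([a*s,b*s,dep])+T[:3,3]
E
python3 - <<'E'
from h import *
p,d=ctrl.camera("wrist");st()
for u in(290,298,300,301,337,340):
  for v in(228,229,230,231,233,236,244,260):
    q=wpt(u,v,d[v,u]);print(u,v,d[v,u].round(3),fx(q*1000)[0],"z",q[2].round(4))
# tube rear edge + plate check
for u,v in((300,190),(340,190),(300,193),(340,192),(320,100),(264,100),(378,100)):
    q=wpt(u,v,d[v,u]);print("T",u,v,fx(q*1000)[0],q[2].round(4))
E
```

```text
t 3.3833 ee [0.471  0.0758 0.0351] fix [[-102.8    0.4]] F [-1.  -0.5  0. ] F.u 0.1 ytool deg 28.71 toolx [ 0.002  0.    -1.   ] w 0.0206
290 228 0.254 [-116.2   23.6] z 0.001
290 229 0.254 [-117.    23.6] z 0.0012
290 230 0.255 [-118.2   23.7] z 0.0004
290 231 0.185 [-94.2  17.2] z 0.0662
290 233 0.183 [-94.5  17. ] z 0.069
290 236 0.177 [-94.2  16.5] z 0.0745
290 244 0.168 [-94.8  15.6] z 0.0848
290 260 0.148 [-94.6  13.8] z 0.1053
298 228 0.255 [-116.4   17. ] z 0.0004
298 229 0.19 [-94.6  12.7] z 0.0618
298 230 0.187 [-94.   12.4] z 0.065
298 231 0.183 [-93.5  12.2] z 0.0681
298 233 0.183 [-94.5  12.2] z 0.0687
298 236 0.178 [-94.3  11.9] z 0.0742
298 244 0.171 [-96.   11.4] z 0.0819
298 260 0.149 [-95.2  10. ] z 0.1039
300 228 0.255 [-116.4   15.3] z 0.0004
300 229 0.254 [-117.1   15.3] z 0.001
300 230 0.255 [-118.    15.3] z 0.0009
300 231 0.188 [-95.2  11.3] z 0.0635
300 233 0.186 [-95.7  11.2] z 0.0658
300 236 0.182 [-95.8  11. ] z 0.0703
300 244 0.172 [-96.4  10.4] z 0.081
300 260 0.169 [-104.2   10.3] z 0.0856
301 228 0.255 [-116.4   14.5] z 0.0005
301 229 0.254 [-117.    1
[... 358 characters left out ...]
337 231 0.189 [-95.4 -11.3] z 0.0631
337 233 0.188 [-96.2 -11.2] z 0.0645
337 236 0.182 [-95.9 -10.9] z 0.0702
337 244 0.181 [-100.2  -10.9] z 0.0722
337 260 0.17 [-104.4  -10.2] z 0.085
340 228 0.254 [-116.3  -17.7] z 0.0006
340 229 0.189 [-94.3 -13.1] z 0.0625
340 230 0.188 [-94.4 -13.1] z 0.0639
340 231 0.185 [-94.  -12.9] z 0.0668
340 233 0.182 [-94.3 -12.7] z 0.0693
340 236 0.177 [-94.  -12.3] z 0.075
340 244 0.171 [-96.  -11.9] z 0.0821
340 260 0.149 [-95.  -10.4] z 0.1043
T 300 190 [-73.6  11.9] 0.0464
T 340 190 [-73.6 -13.8] 0.0464
T 300 193 [-75.4  11.9] 0.0469
T 340 192 [-74.9 -13.8] 0.0464
T 320 100 [-16.3  -0.9] 0.0458
T 264 100 [-13.4  40.1] 0.0113
T 378 100 [-13.3 -43.7] 0.0119
```

Both views put the real fingertips at z ≈ 62 mm, about 26 mm above the reported TCP (35 mm). The wrist view also puts the tube top at 46 mm and the table at 0–1 mm, as they should be, so I trust the cameras. I'll go down another 28 mm behind the tube in small steps, watching the force.

>>> jog_arm(rows=[0.001, 0.001, -0.008, 0, 0, 0, 0.78, 0, 0, -0.008, 0, 0, 0, 0.78, 0, 0, -0.006, 0, 0, 0, 0.78, 0, 0, 0, 0, 0, 0, 0.78])

```text
time_s: 3.72
ee_pos: [0.4705, 0.0767, 0.0103]
eef_rot: [-1.979, 1.568, -3.049]
force: [0.3, 0.8, -0.8]
grip_width: 0.0208
```

>>> jog_arm(rows=[0, 0, -0.003, 0, 0, 0, 0.78, 0, 0, -0.003, 0, 0, 0, 0.78, 0, 0, 0, 0, 0, 0, 0.78])

```text
time_s: 3.97
ee_pos: [0.4713, 0.0767, 0.0055]
eef_rot: [-1.95, 1.57, -3.02]
force: [0.4, -0.2, 0.2]
grip_width: 0.0206
```

```bash
cat >> h.py <<'E'
def tips():
    p,d=ctrl.camera("wrist");st()
    for u in(290,298,340):
        for v in range(226,236):
            q=wpt(u,v,d[v,u])
            if d[v,u]<.2 and q[2]>.02: print("tip",u,v,fx(q*1000)[0],"z",q[2].round(4));break
    return p,d
E
python3 - <<'E'
from h import *
p,d=tips();cv2.imwrite("pics/wrist3.png",p[:,:,::-1])
p,d=ctrl.camera("scene");cv2.imwrite("pics/s3.png",cv2.resize(p[150:285,200:320,::-1],None,fx=4.4,fy=4.4,interpolation=cv2.INTER_CUBIC))
E
```

```text
t 4.0167 ee [0.4714 0.0767 0.0058] fix [[-102.2   -0.4]] F [-0.5 -1.2 -0.5] F.u -0.8 ytool deg 28.71 toolx [-0. -0. -1.] w 0.0208
tip 290 231 [-93.7  16.4] z 0.0369
tip 298 229 [-94.1  11.8] z 0.032
tip 340 229 [-93.7 -14. ] z 0.0332
```

View pics/s3.png

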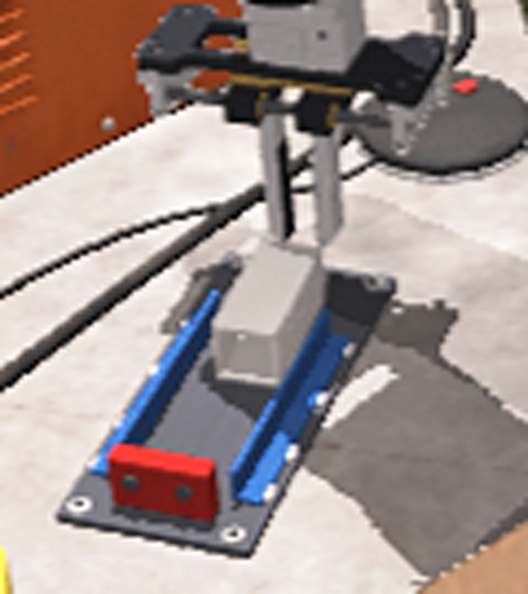

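View pics/wrist3.png

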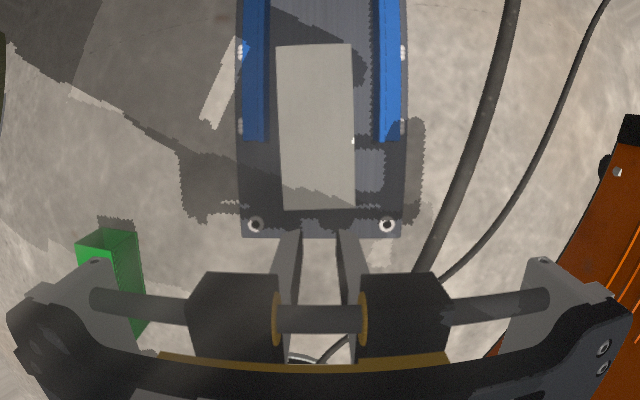

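>>> jog_arm(rows=[-0.0024, 0.0044, 0, 0, 0, 0, 0.78, -0.0024, 0.0044, 0, 0, 0, 0, 0.78, -0.0024, 0.0044, 0, 0, 0, 0, 0.78, -0.001, 0.0018, 0, 0, 0, 0, 0.78, -0.001, 0.0018, 0, 0, 0, 0, 0.78, -0.001, 0.0018, 0, 0, 0, 0, 0.78, -0.001, 0.0018, 0, 0, 0, 0, 0.78, -0.001, 0.0018, 0, 0, 0, 0, 0.78])

```text
time_s: 4.73
ee_pos: [0.4593, 0.0991, 0.0061]
eef_rot: [1.008, 1.571, -0.062]
force: [1.1, -0.5, 1.6]
grip_width: 0.0209
```

```bash
cat >> h.py <<'E'
def look(i):
    p,d=tips();cv2.imwrite(f"pics/wrist{i}.png",p[:,:,::-1]);np.save("wl_p.npy",p);np.save("wl_d.npy",d)
E
python3 - <<'E'
from h import *
look(4)
E
```

```text
t 4.7833 ee [0.4592 0.0993 0.0061] fix [[-76.6  -0.6]] F [0.7 0.6 0.7] F.u 0.2 ytool deg 28.71 toolx [ 0.  0. -1.] w 0.0205
tip 290 226 [-61.4  15.2] z 0.0467
tip 298 226 [-61.7  10.7] z 0.0457
tip 340 226 [-61.3 -13.1] z 0.047
```

View pics/wrist4.png

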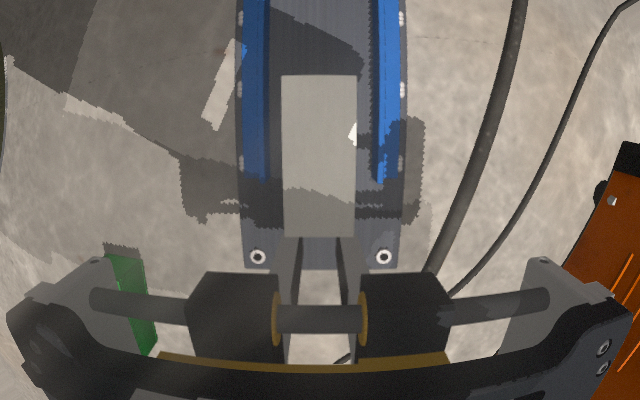

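The tube's rear end is now flush against both fingers (row 237). It has squared up and sits between the rails with clear gaps at 270–281 px and 357–380 px. I'll keep pushing.

>>> jog_arm(rows=[-0.0024, 0.0044, 0, 0, 0, 0, 0.78, -0.0024, 0.0044, 0, 0, 0, 0, 0.78, -0.0024, 0.0044, 0, 0, 0, 0, 0.78, -0.0024, 0.0044, 0, 0, 0, 0, 0.78, -0.0024, 0.0044, 0, 0, 0, 0, 0.78, -0.0024, 0.0044, 0, 0, 0, 0, 0.78, -0.0024, 0.0044, 0, 0, 0, 0, 0.78, -0.0024, 0.0044, 0, 0, 0, 0, 0.78])

```text
time_s: 5.45
ee_pos: [0.4398, 0.1346, 0.0061]
eef_rot: [-2.157, 1.571, 3.056]
force: [1.4, -0.8, 1.5]
grip_width: 0.0204
```

Run:
```python
from h import *
look(5)
```

```text
t 5.5 ee [0.4395 0.1351 0.006 ] fix [[-35.7  -0.5]] F [ 0.1 -0.1 -0.5] F.u -0.2 ytool deg 28.73 toolx [-0.  0. -1.] w 0.0205
tip 290 226 [-20.5  15.3] z 0.0467
tip 298 226 [-20.4  10.7] z 0.0469
tip 340 226 [-20.7 -13.1] z 0.046
```

View pics/wrist5.png

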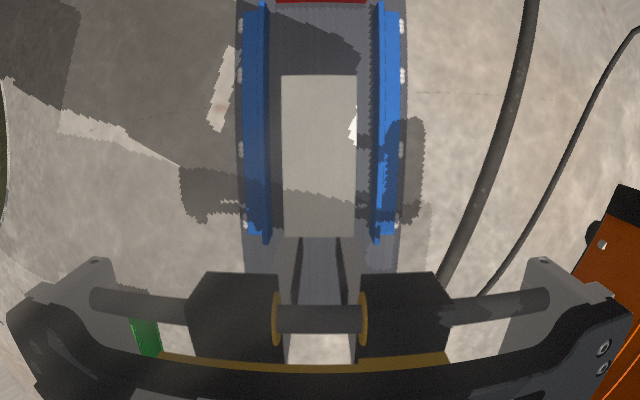

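>>> jog_arm(rows=[-0.0024, 0.0044, 0, 0, 0, 0, 0.78, -0.0024, 0.0044, 0, 0, 0, 0, 0.78, -0.0024, 0.0044, 0, 0, 0, 0, 0.78, -0.0024, 0.0044, 0, 0, 0, 0, 0.78, -0.0024, 0.0044, 0, 0, 0, 0, 0.78, -0.0024, 0.0044, 0, 0, 0, 0, 0.78, -0.0024, 0.0044, 0, 0, 0, 0, 0.78, -0.0024, 0.0044, 0, 0, 0, 0, 0.78])

```text
time_s: 6.17
ee_pos: [0.4206, 0.1698, 0.006]
eef_rot: [-1.811, 1.571, -2.881]
force: [-0.1, -0.5, -0.5]
grip_width: 0.0203
```

Run:
```python
from h import *
look(6)
d=np.load("wl_d.npy")
for u in(295,320,345):
    for v in range(20,90,2):
        q=wpt(u,v,d[v,u]);print(u,v,fx(q*1000)[0],q[2].round(3),end=" | ") if u==320 else None
```

```text
t 6.2167 ee [0.4203 0.1703 0.006 ] fix [[ 4.4 -0.5]] F [0.3 0.5 0.6] F.u 0.3 ytool deg 28.73 toolx [-0.  0. -1.] w 0.0208
tip 290 226 [19.6 15.2] z 0.0468
tip 298 226 [19.8 10.6] z 0.0472
tip 340 226 [ 20. -13.] z 0.0477
320 20 [146.9  -1.8] 0.006 | 320 22 [145.3  -1.8] 0.007 | 320 24 [143.7  -1.8] 0.007 | 320 26 [131.9  -1.7] 0.041 | 320 28 [130.4  -1.7] 0.041 | 320 30 [129.3  -1.7] 0.041 | 320 32 [128.4  -1.7] 0.04 | 320 34 [127.3  -1.7] 0.04 | 320 36 [125.8  -1.7] 0.041 | 320 38 [124.6  -1.7] 0.041 | 320 40 [123.5  -1.7] 0.04 | 320 42 [122.6  -1.7] 0.04 | 320 44 [121.1  -1.7] 0.041 | 320 46 [120.   -1.7] 0.041 | 320 48 [119.5  -1.7] 0.038 | 320 50 [120.   -1.7] 0.031 | 320 52 [119.5  -1.8] 0.027 | 320 54 [119.3  -1.8] 0.022 | 320 56 [119.7  -1.8] 0.014 | 320 58 [119.3  -1.8] 0.009 | 320 60 [118.2  -1.8] 0.008 | 320 62 [117.1  -1.8] 0.007 | 320 64 [115.5  -1.8] 0.008 | 320 66 [114.1  -1.8] 0.008 | 320 68 [113.3  -1.8] 0.005 | 320 70 [111.4  -1.8] 0.008 | 320 72 [110.2  -1.8] 0.007 | 320 74 [108.8  -1.8] 0.008 | 320 76 [102.2  -1.7] 0.045 | 320 78 [101.   -1.7] 0.045 | 320 80 [99.8 -1.7] 0.046 | 320 82 [98.7 -1.7] 0.047 | 320 84 [97.7 -1.7] 0.046 | 320 86 [96.5 -1.7] 0.047 | 320 88 [95.6 -1.7] 0.046 |
```

View pics/wrist6.png

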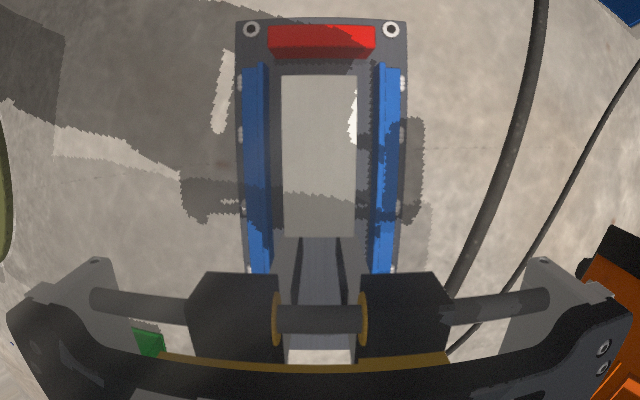

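Wrist view: tube front at row 75 (x ≈ 102.5) and stop face at row 47 (x ≈ 119.6), so about 17 mm remains. I'll move 14 mm slowly and then feel for contact.

>>> jog_arm(rows=[-0.0012, 0.0022, 0, 0, 0, 0, 0.78, -0.0012, 0.0022, 0, 0, 0, 0, 0.78, -0.0012, 0.0022, 0, 0, 0, 0, 0.78, -0.0012, 0.0022, 0, 0, 0, 0, 0.78, -0.001, 0.0018, 0, 0, 0, 0, 0.78, -0.001, 0.0018, 0, 0, 0, 0, 0.78, 0, 0, 0, 0, 0, 0, 0.78])

```text
time_s: 6.8
ee_pos: [0.4139, 0.182, 0.006]
eef_rot: [-2.374, 1.571, 2.839]
force: [0.7, 0.7, 0.5]
grip_width: 0.0206
```

>>> jog_arm(rows=[-0.0005, 0.0009, 0, 0, 0, 0, 0.78, 0, 0, 0, 0, 0, 0, 0.78])

```text
time_s: 6.97
ee_pos: [0.4136, 0.1827, 0.006]
eef_rot: [2.145, 1.571, 1.075]
force: [-0.5, 0.1, -0.7]
grip_width: 0.0206
```

>>> jog_arm(rows=[-0.0005, 0.0009, 0, 0, 0, 0, 0.78, 0, 0, 0, 0, 0, 0, 0.78])

```text
time_s: 7.13
ee_pos: [0.4131, 0.1836, 0.006]
eef_rot: [3.127, 1.571, 2.057]
force: [-0.2, -0.0, -0.0]
grip_width: 0.0207
```

```bash
cat >> h.py <<'E'
def gap():
    d=np.load("wl_d.npy")
    for u in (290,305,320,335,350):
        L=[]
        for v in range(20,110):
            q=wpt(u,v,d[v,u]);L.append((v,*fx(q*1000)[0],q[2]))
        L=np.array(L);t=L[(L[:,3]>.0438)&(L[:,3]<.05)];s=L[(L[:,3]>.015)&(L[:,3]<.0435)&(L[:,1]>100)]
        print(u,"tube front",t[:,1].max(),"stop min x",s[:,1].min() if len(s) else None, "stop top rows",s[:,0].min(),s[:,0].max(),"tube first row",t[:,0].min())
E
python3 - <<'E'
from h import *
look(7);gap()
E
```

```text
t 7.1833 ee [0.4131 0.1836 0.006 ] fix [[19.5 -0.6]] F [-1.2 -0.1 -0.3] F.u 0.5 ytool deg 28.71 toolx [-0.  0. -1.] w 0.0206
tip 290 226 [34.5 15.2] z 0.0462
tip 298 226 [35.  10.5] z 0.0475
tip 340 226 [ 34.5 -13.2] z 0.046
290 tube front 117.9 stop min x 119.3 stop top rows 49.0 74.0 tube first row 75.0
305 tube front 117.6 stop min x 119.2 stop top rows 51.0 74.0 tube first row 75.0
320 tube front 117.6 stop min x 119.3 stop top rows 51.0 74.0 tube first row 75.0
335 tube front 117.7 stop min x 119.5 stop top rows 51.0 74.0 tube first row 75.0
350 tube front 117.8 stop min x 119.3 stop top rows 50.0 74.0 tube first row 75.0
```

View pics/wrist7.png

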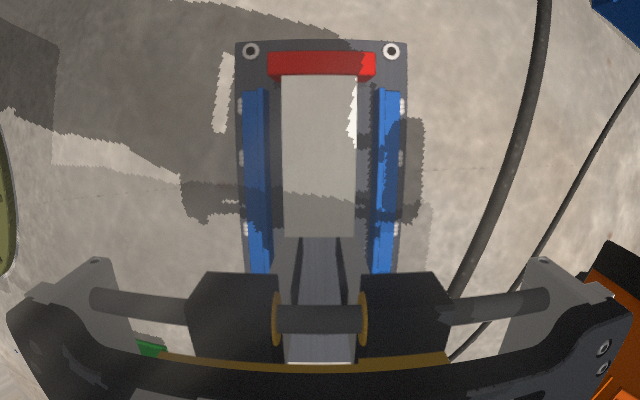

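>>> jog_arm(rows=[-0.0005, 0.0009, 0, 0, 0, 0, 0.78, 0, 0, 0, 0, 0, 0, 0.78])

```text
time_s: 7.35
ee_pos: [0.4126, 0.1845, 0.0061]
eef_rot: [1.182, 1.571, 0.113]
force: [-1.1, -0.0, -0.3]
grip_width: 0.0208
```

>>> jog_arm(rows=[-0.0003, 0.0005, 0, 0, 0, 0, 0.78, 0, 0, 0, 0, 0, 0, 0.78])

```text
time_s: 7.52
ee_pos: [0.4126, 0.1846, 0.0061]
eef_rot: [0.225, 1.57, -0.845]
force: [2.2, -5.1, 1.2]
grip_width: 0.0208
```

>>> jog_arm(rows=[-0.0003, 0.0005, 0, 0, 0, 0, 0.78, 0, 0, 0, 0, 0, 0, 0.78])

```text
time_s: 7.68
ee_pos: [0.4126, 0.1847, 0.0062]
eef_rot: [0.18, 1.569, -0.889]
force: [3.9, -10.0, 0.8]
grip_width: 0.0208
```

Run:
```python
from h import *
look(8);gap()
```

```text
t 7.7333 ee [0.4126 0.1847 0.0062] fix [[20.7 -0.7]] F [ 3.4 -9.7  0.7] F.u -10.2 ytool deg 28.72 toolx [ 0.001 -0.001 -1.   ] w 0.0207
tip 290 226 [36.2 15. ] z 0.0474
tip 298 226 [36.  10.5] z 0.0468
tip 340 226 [ 36.2 -13.2] z 0.0473
290 tube front 119.1 stop min x 120.6 stop top rows 51.0 74.0 tube first row 75.0
305 tube front 118.9 stop min x 120.4 stop top rows 53.0 74.0 tube first row 75.0
320 tube front 118.9 stop min x 120.3 stop top rows 53.0 74.0 tube first row 75.0
335 tube front 119.1 stop min x 120.3 stop top rows 53.0 74.0 tube first row 75.0
350 tube front 118.5 stop min x 120.6 stop top rows 51.0 74.0 tube first row 76.0
```

The force along the lane has risen to about 10 N and the tube has stopped, so it's seated on the stop. I'll back off straight along the lane, then lift.

>>> jog_arm(rows=[0.0005, -0.0009, 0, 0, 0, 0, 0.78, 0.0005, -0.0009, 0, 0, 0, 0, 0.78, 0.0012, -0.0022, 0, 0, 0, 0, 0.78, 0.0024, -0.0044, 0, 0, 0, 0, 0.78, 0.0048, -0.0088, 0, 0, 0, 0, 0.78, 0.0072, -0.0132, 0, 0, 0, 0, 0.78, 0.0072, -0.0132, 0, 0, 0, 0, 0.78, 0, 0, 0, 0, 0, 0, 0.78])

```text
time_s: 8.4
ee_pos: [0.4369, 0.1399, 0.0061]
eef_rot: [0.827, 1.57, -0.245]
force: [-0.1, -0.7, 1.1]
grip_width: 0.0207
```

>>> jog_arm(rows=[0.005, -0.0088, 0.015, 0, 0, 0, 0.78, 0.005, -0.0088, 0.03, 0, 0, 0, 0.78, 0.005, -0.0088, 0.035, 0, 0, 0, 0.78, 0.005, -0.0088, 0.035, 0, 0, 0, 0.78, 0, 0, 0.035, 0, 0, 0, 0.78, 0, 0, 0.025, 0, 0, 0, 0.78, 0, 0, 0, 0, 0, 0, 0.78, 0, 0, 0, 0, 0, 0, 0.78])

```text
time_s: 9.07
ee_pos: [0.4561, 0.1067, 0.1818]
eef_rot: [1.244, 1.569, 0.174]
force: [-0.0, 0.6, -0.5]
grip_width: 0.0207
```

Run:
```python
from h import *
st()
for n in("scene","wrist"):
    p,d=ctrl.camera(n);cv2.imwrite(f"pics/{n}9.png",p[:,:,::-1]);np.save(n+"9_d.npy",d)
    if n=="scene":cv2.imwrite("pics/s9.png",cv2.resize(p[195:285,205:300,::-1],None,fx=6,fy=6,interpolation=cv2.INTER_CUBIC))
```

```text
t 9.0667 ee [0.4561 0.1067 0.1818] fix [[-68.6  -1.4]] F [-0.   0.6 -0.5] F.u 0.5 ytool deg 28.7 toolx [ 0.002  0.    -1.   ] w 0.0207
```

View pics/s9.png

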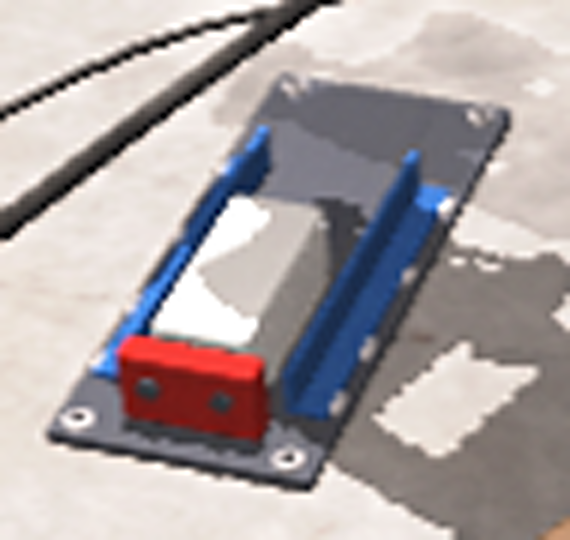

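View pics/wrist9.png

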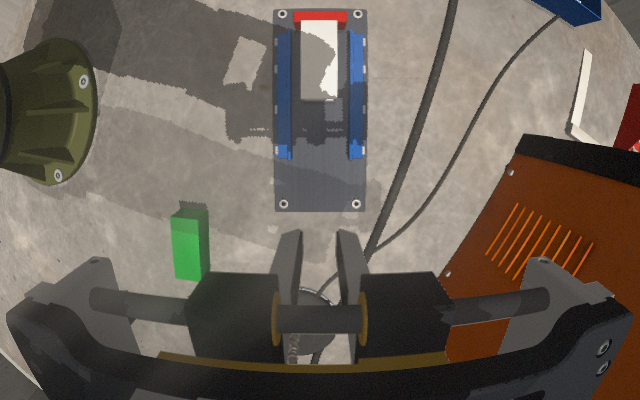

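The scene crop shows the tube's front meeting the red stop's top edge at about (200,345), with clear gaps to both rails. One last check in numbers before I hand in.

Run:
```python
from h import *
p,d=ctrl.camera("scene");X=cloud("scene",d)
k=np.zeros((400,640),bool);k[195:285,205:300]=1
F=np.c_[fx(X[k]*1000),X[k][:,2]]
h=cv2.cvtColor(p,cv2.COLOR_RGB2HSV)[k]
t=F[(F[:,2]>.043)&(F[:,2]<.05)&(h[:,1]<60)];r=F[(h[:,1]>150)&((h[:,0]<8)|(h[:,0]>172))&(F[:,2]>.02)&(F[:,2]<.043)]
print("tube x",np.percentile(t[:,0],[1,99]),"y",np.percentile(t[:,1],[1,99]),"stop x",np.percentile(r[:,0],[2,98]))
d=np.load("wrist9_d.npy")
for u in (305,320,332):
    L=[(v,*fx(wpt(u,v,d[v,u])*1000)[0],round(wpt(u,v,d[v,u])[2],3)) for v in range(14,26)]
    L+=[(v,*fx(wpt(u,v,d[v,u])*1000)[0],round(wpt(u,v,d[v,u])[2],3)) for v in range(96,103)]
    print(u,[(int(a),float(b),float(z)) for a,b,_,z in L])
```

```text
tube x [ 30.    119.521] y [-20.863  19.463] stop x [120.15 135.97]
305 [(14, 128.2, 0.042), (15, 126.9, 0.042), (16, 126.3, 0.04), (17, 125.1, 0.04), (18, 123.2, 0.042), (19, 122.6, 0.04), (20, 119.2, 0.046), (21, 118.1, 0.046), (22, 116.7, 0.046), (23, 115.6, 0.046), (24, 114.1, 0.047), (25, 113.2, 0.046), (96, 32.0, 0.047), (97, 31.0, 0.046), (98, 29.8, 0.047), (99, 31.1, 0.01), (100, 29.9, 0.01), (101, 29.0, 0.006), (102, 27.8, 0.005)]
320 [(14, 128.8, 0.039), (15, 127.3, 0.04), (16, 125.7, 0.041), (17, 125.1, 0.039), (18, 123.1, 0.041), (19, 122.1, 0.041), (20, 118.8, 0.047), (21, 118.0, 0.046), (22, 117.0, 0.045), (23, 115.8, 0.045), (24, 114.1, 0.047), (25, 113.1, 0.046), (96, 31.9, 0.046), (97, 30.9, 0.045), (98, 29.8, 0.046), (99, 31.1, 0.009), (100, 29.9, 0.009), (101, 28.8, 0.007), (102, 27.7, 0.005)]
332 [(14, 128.8, 0.04), (15, 127.5, 0.04), (16, 125.7, 0.041), (17, 124.8, 0.04), (18, 123.6, 0.04), (19, 122.3, 0.041), (20, 119.1, 0.046), (21, 117.7, 0.047), (22, 116.8, 0.046), (23, 115.6, 0.046), (24, 114.1, 0.047), (25, 112.9, 0.047), (96, 31.9, 0.047), (97, 31.0, 0.045), (98, 29.9, 0.045), (99, 31.3, 0.008), (100, 29.8, 0.011), (101, 29.0, 0.005), (102, 27.7, 0.006)]
```

Tube spans x = 30.0 to 119.5 mm, stop face is at 120 mm, and the tube is square and centred. Handing in.

```bash
python3 -c "
from station import ctrl
print(ctrl.hand_in())"
```

```text
the job is handed in; nothing more can be done
None
```

The short tube is up against the red stop, and the hand has been moved clear. I pushed it from the rear end only, with both fingers partly open, their tips at z ≈ 32–37 mm, above the 28 mm rail tops. I stopped when the force along the lane rose to about 10 N, then backed straight off and lifted. The job was handed in at about 9 s of the 48 s allowed.

- **Final position:** the scene camera puts the tube at x = 30.0 to 119.5 mm, with the stop face at about 120 mm. It spans about ±20 mm across the lane, so it is square, with roughly 13 mm clear to each rail. The wrist view agreed to within about 1 mm.
- **Contact:** I felt no force before the stop beyond sensor noise (about 2 N), and the force fell back to zero after backing off. I never moved the hand near the long tube, magnet or pliers, but I took no last picture of them.
- **What disagreed:** both cameras showed the part-open fingertips about 26 mm higher than the reported TCP, so I set the height from the cameras. The top and wrist views also differed by 2–3 mm sideways, which was within the clearance.

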